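Unlock the counter cash box with its T-key

ROBOT

A 6-joint arm with a two-finger parallel gripper is mounted at the origin on a cart in front of the work surface, level with it; the furniture and walls round the work are solid. World frame = base frame: x ahead of the robot, y to its left, z up, the work surface at z = 0. Lengths are in m, angles in rad, forces in N, time in s.
With the tool pointing down it reaches from about 0.325 to 1 m from the base axis. Payload 5.1 kg.
Tool frame: the origin (TCP) lies midway between the tips of the shut fingers; the grasp point (between the pads) lies 19 mm behind it (grip_point_offset is the z of the grasp point in the tool frame, in m); z points along the fingers, y is the line along which they close (so a half turn about z gives the same grasp; the last joint's range is limited). The gripper opens to 85 mm and grips with 20 to 120 N. Pads are 22 mm wide; open, the fingers measure 114 mm over their backs; the gripper's body (76 mm by 85 mm) begins 54 mm behind the grasp point. The pads swing forward as they close: fully open they stand 13 mm farther back than shut.
Start: joints at [-1.219, 0.124, 1.65, -0, 1.367, -0.083], TCP at [0.274, -0.59, 0.231] pointing down, gripper open.
Joint ranges: [-2.61, 2.61], [-1.02, 2.33], [0.03, 2.71], [-1.35, 4.49], [0.32, 2.68], [-2.91, 2.91]. Speed limits (rad/s): [2.57, 2.57, 3.14, 3.14, 3.14, 3.14].

INTERFACE

Orientations are given as a rotation vector (axis times angle).
In Python, from cell import state, grab_frame, close_job, grip_point_offset gives the robot as it stands. The module is installed in compiled form; this text tells all that it offers.
- The arm moves only by the shell command python3 -m handwheel 'ROWS' [FORCE]. ROWS is a JSON object of lists of equal length, an entry for each row: "claw": the closure in counts, from 0 (fully open) to 255 (shut); "delta_pos": the shift along the tool's x, y, z in cm, a list of three; "rotation": the turn, a rotation vector about the tool's x, y, z in rad, a list of three. In form: {"claw": [claw, ...], "delta_pos": [[dx, dy, dz], ...], "rotation": [[rx, ry, rz], ...]}. A call has 1 to 12 rows; each row is the pose to reach, as a shift and turn from the pose commanded when the call began, along the tool's axes at that moment; what a row does not reach only later rows make up. A row lasts 1/12 s, in which the tool goes at most 41.7 mm and 7.16 degrees, less where a joint would pass 70% of its speed; a pose out of reach is approached as far as the arm can. A call with a gripper value outside its range is refused whole. The fingers move at their own pace and stop on an object; FORCE is the grip in N (left out, the last holds). Time passes only in rows, so rows that repeat a pose let the fingers close. It gives the time, the measured TCP pose, the force, the opening and the grip force at its end, in the units of the state.
- state(): the state, without advancing time (a new reading comes with each control period).
- grab_frame(name): name is "scene" or "top" or "wrist"; returns a dict with "frame" (400x640x3 uint8, red, green, blue), "vertical_fov" (degrees; the focal length in pixels is half the picture's height over the tangent of half this angle, whatever the lens; pixels are square), "cx", "cy" (the principal point, pixels), "extrinsics" (4x4, takes a point from camera to world coordinates). Camera axes: x right, y down, z forward; pixel columns grow to the right and rows downward; lengths in m; the calibration is good to about 2 mm. A picture is of the moment at which its call begins. There is no depth.
- close_job(): hands the job in; it is judged then, once.
The state is a dict: "clock": time; "joint_positions": joint angles; "qvel": joint speeds; "joint_torque": joint torques, N m; "tcp_pos": TCP position; "tcp_rot": TCP orientation; "ft_force": force on the tool from outside, world axes, zero at the start; "ft_torque": the same for the moment, N m; "width": finger opening in m; "gripper_force": force on a finger pad.
Only numpy, scipy, OpenCV 4.12 (cv2) and the standard library are available. Lean on these libraries where they do the work, as an engineer would, in place of code of your own. Each camera call takes 0.05 s, during which the arm holds its last target. There are 200 camera calls.

TASK

Unlock the grey cash box: lift the steel T-key off its sloping wooden rest, stand it upright, tip down, in the round lock well on top of the box and let go of it. Then take hold of it again by the crossbar, press gently while turning to feel for the hidden slot until the key drops fully in, and turn it clockwise (seen from above) until it stops with the crossbar along the long sides of the box. Leave the key standing in the lock and do not disturb the other things on the counter.

Things in the scene. Friction and masses are not known exactly. Their poses are not given: they have to be found in the camera images.
- key: Plain steel T-key, 0.22 kg, 123 mm long. Origin: centre of its tip face; +z up the shank to the handle, +y along the crossbar, x across the flat. Shank 18 mm (x) by 26 mm (y), z = 0 to 105 mm; edges rounded 1.5 mm. A half turn about z makes no difference. Lies on the rest 45 degrees from vertical, tip low and towards the robot, +x side down.
- key_shank (a point): Point on the key's shank axis, 70 mm up from the tip (axes as the key). The shank is free on the rest from 20 to 95 mm up from the tip: both 18 mm wide sides, 26 mm apart along y, can be taken from above; about 75 mm above the counter at the start.
- key_bar (a point): Centre of the key's crossbar, 114 mm up from the tip (axes as the key). The bar measures 18 mm (x) by 80 mm (y) by 18 mm (z). On the rest its underside lies on wood and cannot be reached.
- key_rest: Fixed wooden rest, base 130 mm (x) by 90 mm (y), origin under its centre, about 110 mm high at the far (+x) end where the crossbar lies between end cheeks, 104 mm wide over all; low toe with a lip at -x. The key's shank lies in its x-z plane and lifts straight up out of it.
- cash_box: Fixed grey steel cash box, 140 mm (x) by 200 mm (y, the long sides) by 70 mm high. Origin: centre of the underside. The lock well is in the middle of its top.
- lock_mouth (a point): Centre of the mouth of the round lock well, level with the box top; axes as the box (z up, y along its long sides). Bore 33.6 mm, chamfered 4 mm at the mouth, 40 mm deep down to the face of the lock rotor. A key that does not match the slot stands on that face, tip 40 mm down, leaning up to about 0.2 rad if let go.
- lock_floor (a point): Centre of the lock's floor, 60 mm below the mouth; the key's tip rests here when fully in. The rotor above it (20 mm thick) has a through slot 21 by 29 mm that takes the 18 by 26 mm shank within about 0.12 rad. Not measured: the slot's long axis starts 0.6 to 1.2 rad anticlockwise (from above) of the box's y axis, or half a turn from that.
- lock_face (a point): Centre of the rotor's upper face, fixed height 40 mm below the mouth; axes as the box. The rotor turns stiffly (0.2 N m), stays where left, and stops with the slot 0.05 rad anticlockwise of the box's y; with the play the crossbar then lies along y within about 0.1 rad. Search with 3 to 15 N: more may drag the rotor.
- bell: Loose brass call bell on a black foot, 76 mm across, 60 mm high; origin under its centre. Bystander.
- tape_roll: Loose roll of tan tape, 73 mm across, 18 mm high; origin under its centre. Bystander.
- macaron_tub: Loose clear round tub of macarons, 137 mm across, 64 mm high; origin under its centre. Bystander.
- canister_a: Loose clear canister of dark sweets with a grey lid, 72 mm across, 128 mm high; origin under its centre. Bystander.
- canister_b: Loose clear canister of white sweets with a grey lid, 72 mm across, 128 mm high; origin under its centre. Bystander.
Things that resemble listed ones, but are neither listed nor needed, are in the scene too. What is shaped like the key but orange is not meant.

How it is judged:
On the way:
1. the key stands in the lock well, tip at least 30 mm down and upright within 0.25 rad, and the fingers have let go of it (z of key in the frame of lock_mouth below -0.03 m and horizontal distance between key and lock_mouth below 0.01 m and angle between key's own z axis and vertical below 0.25 rad and contact force between the fingers and key below 0.1 N), for 0.2 s.
At the end, for the whole second after the job is handed in: The key stands in the lock at rest, dropped fully in (tip more than 54 mm below the mouth), upright within 0.2 rad, its crossbar along the box's long sides within 0.22 rad (z of key in the frame of lock_mouth below -0.054 m and horizontal distance between key and lock_mouth below 0.006 m and angle between key's own z axis and vertical below 0.2 rad and angle between the y axis of key and the y axis of cash_box, either way round below 0.22 rad and linear speed of key below 0.01 m/s); the robot touches nothing.
It fails at once if a bystander is shifted by more than 30 mm (distance of any of bell, tape_roll, macaron_tub, canister_a, canister_b from where it was at the start of the episode above 0.03 m).
It fails at once if the key is rammed against the box with more than 80 N (contact force between key and cash_box above 80 N).
It also fails if it takes over 72 s, if anything falls off the work surface, if the arm or the gripper's body presses on something with over 40 N, if the wrist force passes 120 N, or if a joint passes its speed limit or range.

## Working session

There is one attempt and no reset: what is moved stays moved. The work goes in short steps, Python scripts to look and compute and a shell command to move; the robot and the scene stay as the last step left them, time stands still between calls to the robot, and variables do not carry over. Pictures are saved under pics/ and viewed, at most 14 in all, crops included, and the job is handed in when it is done.

```bash
mkdir -p pics; ls
python3 - <<'E'
from cell import *
import cv2,numpy as np
s=state();print({k:np.round(v,3) for k,v in s.items()},grip_point_offset)
fs=[]
for n in("scene","top","wrist"):
    f=grab_frame(n);np.savez(f"pics/{n}0.npz",**f);cv2.imwrite(f"pics/{n}0.png",f["frame"][:,:,::-1]);print(n,f["vertical_fov"],f["cx"],f["cy"],np.round(f["extrinsics"],3).tolist())
E
```

```text
pics
{'clock': np.float64(0.0), 'joint_positions': array([-1.219,  0.124,  1.652,  0.   ,  1.368, -0.083]), 'qvel': array([-0.   , -0.001,  0.001, -0.001,  0.001, -0.001]), 'joint_torque': array([-1.0000e-03, -4.2361e+01, -3.6545e+01, -0.0000e+00,  7.0000e-03,
       -0.0000e+00]), 'tcp_pos': array([ 0.274, -0.589,  0.23 ]), 'tcp_rot': array([-3.066, -0.677,  0.   ]), 'ft_force': array([-0.403,  0.188, -0.714]), 'ft_torque': array([ 0.009,  0.025, -0.038]), 'gripper_force': np.float64(0.0), 'width': np.float64(0.085)} -0.0187
scene 47.76224253638057 323.1344777293136 199.13738448034704 [[-0.797, -0.219, 0.564, -0.101], [-0.604, 0.329, -0.726, 0.749], [-0.026, -0.919, -0.394, 0.568], [0.0, 0.0, 0.0, 1.0]]
top 53.97410969223207 318.6395444764237 200.10769446948356 [[0.004, -0.999, 0.047, 0.542], [-1.0, -0.004, 0.004, -0.153], [-0.004, -0.047, -0.999, 1.114], [0.0, 0.0, 0.0, 1.0]]
wrist 64.12134220719912 321.09322336921275 206.87291088132648 [[0.421, -0.876, -0.236, 0.333], [-0.907, -0.407, -0.107, -0.562], [-0.002, 0.259, -0.966, 0.372], [0.0, 0.0, 0.0, 1.0]]
```

View pics/top0.png

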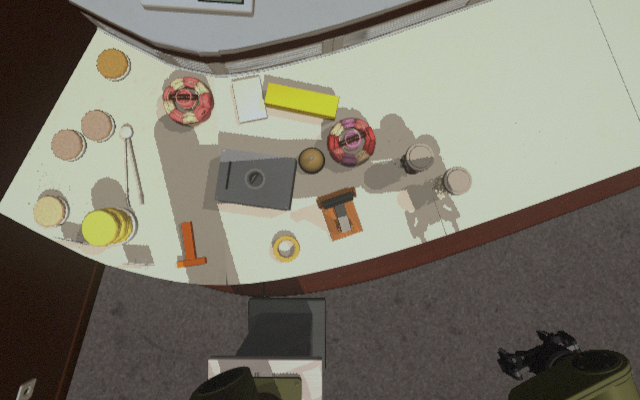

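View pics/scene0.png

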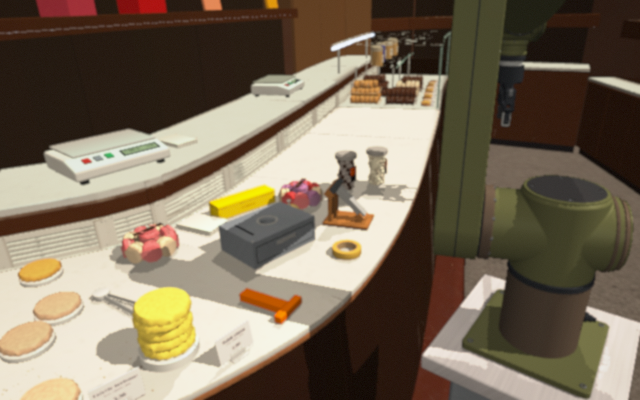

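Top view: the steel T-key on its wooden rest is at about (340,210). The orange lookalike is at (190,245). The box is at (257,180), with its lock at (256,179). Nearby are the bell (312,160), the tape (286,248), the macaron tub (352,140; a second one at 188,100) and the canisters (418,158) and (457,181). I choose the grey key at (340,210) and will check it in a close crop.

Run:
```python
import cv2
a=cv2.imread("pics/top0.png")
c=cv2.resize(a[140:250,205:375],None,fx=4.7,fy=4.7,interpolation=cv2.INTER_CUBIC)
cv2.imwrite("pics/crop1.png",c);print(c.shape)
```

```text
(517, 799, 3)
```

View pics/crop1.png

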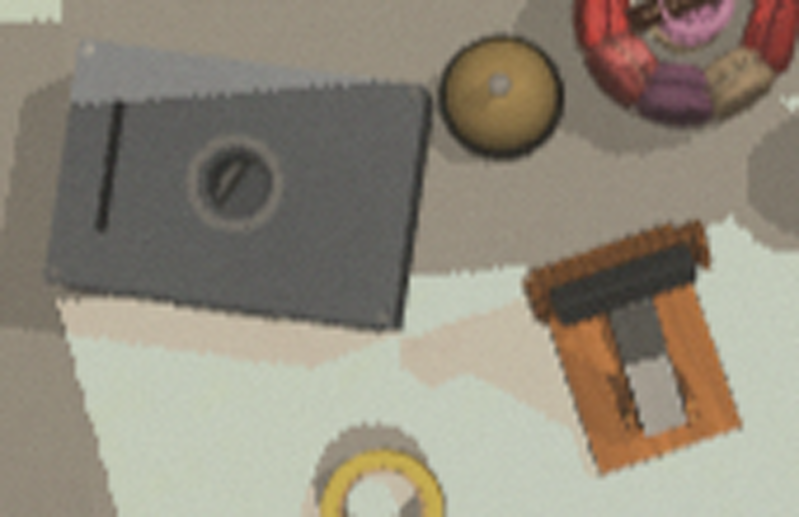

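The crop confirms the choice: steel key on the wooden rest, dark bar at crop (622,285), shank running down to a tip at (660,425), rest turned about 17° ccw. The lock ring is at crop (235,182), with the slot visible at about 60° ccw of image right.

```bash
cat > h.py <<'E'
import numpy as np,cv2
from scipy.spatial.transform import Rotation as R
def load(n): return dict(np.load(f"pics/{n}.npz"))
def ray(f,u,v):
    fl=200/np.tan(np.radians(float(f["vertical_fov"]))/2);E=f["extrinsics"]
    d=E[:3,:3]@np.array([(u-f["cx"])/fl,(v-f["cy"])/fl,1]);return E[:3,3],d/np.linalg.norm(d)
def plane(f,u,v,z):
    o,d=ray(f,u,v);return o+d*(z-o[2])/d[2]
def tri(f1,p1,f2,p2):
    o1,d1=ray(f1,*p1);o2,d2=ray(f2,*p2)
    t=np.linalg.lstsq(np.c_[d1,-d2],o2-o1,rcond=None)[0];a=o1+t[0]*d1;b=o2+t[1]*d2
    return (a+b)/2,np.linalg.norm(a-b)
def proj(f,P):
    fl=200/np.tan(np.radians(float(f["vertical_fov"]))/2);E=f["extrinsics"]
    c=E[:3,:3].T@(np.asarray(P)-E[:3,3]);return fl*c[0]/c[2]+f["cx"],fl*c[1]/c[2]+f["cy"]
def cr(u,v): return 205+u/4.7,140+v/4.7
ang=lambda a,b:np.degrees(np.arctan2(*(b-a)[1::-1]))
E
python3 - <<'E'
from h import *
t=load("top0")
P=lambda u,v,z:plane(t,*cr(u,v),z)
print("mouth",P(235,182,.07))
s=[P(215,205,.03),P(240,160,.03)];print("slot",ang(*s))
b=[P(*c,.07) for c in((72,103),(428,85),(402,327),(48,285))]
# top corners: upper-left lit strip included
b[0]=P(85,42,.07)
print("box",b,[np.linalg.norm(b[i]-b[i-1]) for i in range(4)],np.mean(b,0),ang(b[2],b[3]),ang(b[1],b[0]))
r=[P(600,472,.01),P(740,428,.01)];print("toe",r,np.linalg.norm(r[1]-r[0]),ang(r[1],r[0]),np.mean(r,0))
k=[P(553,305,.11),P(695,262,.11)];print("bar",k,np.linalg.norm(k[1]-k[0]),ang(k[1],k[0]))
print("barc",P(622,285,.115))
sc=load("scene0");print("mouth in scene",proj(sc,P(235,182,.07)))
print("bell",P(500,95,.06))
E
```

```text
mouth [0.64765582 0.02085901 0.07      ]
slot -28.41912240876311
box [array([0.72749321, 0.10737544, 0.07      ]), array([ 0.70345935, -0.08843814,  0.07      ]), array([ 0.56564532, -0.07462823,  0.07      ]), array([0.5886956 , 0.12623503, 0.07      ])] [np.float64(0.14007305690200136), np.float64(0.19728300806014623), np.float64(0.13850422544792224), np.float64(0.2021815119665206)] [0.64632337 0.01763603 0.07      ] 83.45359816855733 83.00260165556985
toe [array([ 0.48107035, -0.18874084,  0.01      ]), array([ 0.507549  , -0.27216212,  0.01      ])] 0.08752273884307787 107.60989658554101 [ 0.49430968 -0.23045148  0.01      ]
bar [array([ 0.57700992, -0.15975596,  0.11      ]), array([ 0.6007312 , -0.23702055,  0.11      ])] 0.08082398120080769 107.06719725105103
barc [ 0.58781342 -0.19706566  0.115     ]
mouth in scene (np.float64(266.78096183731253), np.float64(220.29582868522667))
bell [ 0.69936342 -0.12922769  0.06      ]
```

```bash
cat >> h.py <<'E'
from cell import state,grab_frame,grip_point_offset
def Rk(h,tilt,roll=0): # tool x heading h deg; z down, tilted forward by tilt deg towards h ; 
    x=np.array([np.cos(np.radians(h)),np.sin(np.radians(h)),0]);u=np.array([0,0,1.]);t=np.radians(tilt)
    z=np.sin(t)*x-np.cos(t)*u;xx=np.cos(t)*x+np.sin(t)*u
    return R.from_matrix(np.c_[xx,np.cross(z,xx),z])
def go(grip,Rt):
    s=state();R0=R.from_rotvec(s["tcp_rot"]);p=np.asarray(grip)-Rt.apply([0,0,grip_point_offset])
    print("dpos cm",np.round(R0.inv().apply(p-s["tcp_pos"])*100,2).tolist(),"rot",np.round((R0.inv()*Rt).as_rotvec(),3).tolist(),"clock",s["clock"])
def st():
    s=state();Rr=R.from_rotvec(s["tcp_rot"]);print("t",round(s["clock"],2),"tcp",s["tcp_pos"].round(4),"grip",(s["tcp_pos"]+Rr.apply([0,0,grip_point_offset])).round(4),"x",Rr.apply([1,0,0]).round(3),"z",Rr.apply([0,0,1]).round(3),"F",s["ft_force"].round(1),"T",s["ft_torque"].round(2),"w",round(float(s["width"]),4),s["gripper_force"],"q",s["joint_positions"].round(2))
E
python3 - <<'E'
from h import *
go([.545,-.21,.22],Rk(17.4,0))
E
```

```text
dpos cm [40.58, -22.95, 2.95] rot [-0.002, -0.0, 0.131] clock 0.15
```

```bash
python3 -m handwheel '{"claw":[0,0,0,0,0,0,0,0,0,0,0,0],"delta_pos":[[4,-2.3,0],[8,-4.6,0],[12,-6.9,0.5],[16,-9.2,1],[20,-11.5,1.5],[24,-13.6,2],[28,-16,2.5],[32,-18,2.9],[36,-20.5,2.9],[39,-22,2.9],[40.6,-23,2.9],[40.6,-23,2.9]],"rotation":[[0,0,0],[0,0,0.02],[0,0,0.04],[0,0,0.06],[0,0,0.08],[0,0,0.1],[0,0,0.12],[0,0,0.13],[0,0,0.13],[0,0,0.13],[0,0,0.13],[0,0,0.13]]}' 60
python3 - <<'E'
from h import *
st()
f=grab_frame("wrist");np.savez("pics/w1.npz",**f);cv2.imwrite("pics/w1.png",f["frame"][:,:,::-1]);st()
for P in([.588,-.197,.119],[.558,-.206,.075],[.647,.019,.07]):print(proj(f,P))
E
```

```text
clock: 1.15
tcp_pos: [0.5472, -0.2052, 0.2018]
tcp_rot: [-3.102, -0.484, -0.001]
ft_force: [0.3, 0.4, -0.0]
width: 0.0856
gripper_force: 0.0
t 1.15 tcp [ 0.5472 -0.2052  0.2018] grip [ 0.5472 -0.2053  0.2205] x [0.952 0.305 0.001] z [ 0.     0.002 -1.   ] F [ 0.3  0.4 -0. ] T [ 0.   -0.01 -0.  ] w 0.0856 0.0 q [-0.45  0.    1.83  0.    1.31  0.81]
t 1.2 tcp [ 0.5469 -0.206   0.2018] grip [ 0.5469 -0.206   0.2205] x [0.952 0.305 0.   ] z [-0.     0.001 -1.   ] F [-0.3  1.1 -0. ] T [ 0.01  0.   -0.02] w 0.0855 0.0 q [-0.45  0.    1.83  0.    1.31  0.81]
(np.float64(327.9316683782991), np.float64(157.33945545969482))
(np.float64(326.13398186455544), np.float64(188.54201850278608))
(np.float64(76.79614499763974), np.float64(-13.52926307606802))
```

View pics/w1.png

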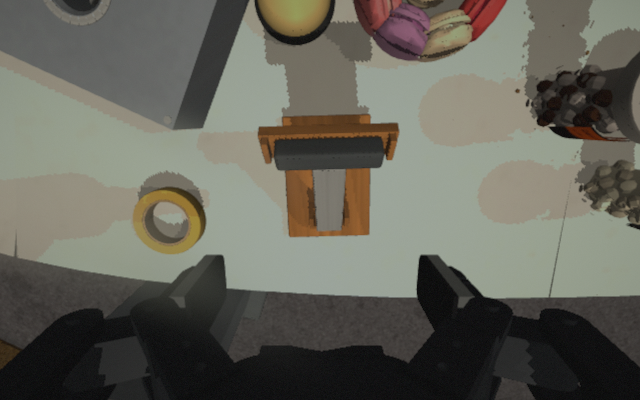

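Wrist view: the key is the grey T on the rest, bar from (275,155) to (384,151), shank down to the tip at (328,230), tape at (170,220), fingers open on either side. The prediction is within a few pixels.

Run:
```python
from h import *
w=load("w1");t=load("top0")
hsv=cv2.cvtColor(w["frame"],cv2.COLOR_RGB2HSV);g=cv2.cvtColor(w["frame"],cv2.COLOR_RGB2GRAY)
for u in(300,360,329):print(u,[tuple(map(int,w["frame"][v,u])) for v in range(130,176,3)])
for v in(180,200,220):print(v,[int(x) for x in g[v,300:356:2]])
for z in(.11,.119):
  a,b=plane(w,275,155,z),plane(w,384,151,z);print("bar",z,np.linalg.norm(a-b),ang(b,a),(a+b)/2)
a,b=plane(w,289,236,.008),plane(w,369,235,.008);print("toe",np.linalg.norm(a-b),ang(b,a),(a+b)/2)
print("tri",tri(w,(329.5,147),t,cr(620,270)),"tip",plane(w,328.5,230,.04))
```

```text
300 [(93, 62, 32), (95, 62, 35), (131, 85, 44), (43, 34, 28), (40, 42, 40), (43, 43, 40), (42, 43, 40), (43, 43, 41), (53, 53, 52), (63, 64, 61), (61, 62, 58), (62, 62, 59), (62, 63, 60), (66, 59, 50), (136, 89, 48), (135, 89, 50)]
360 [(92, 62, 32), (134, 88, 46), (105, 69, 38), (38, 40, 38), (41, 42, 41), (40, 40, 39), (43, 43, 42), (47, 48, 46), (62, 64, 61), (61, 63, 59), (59, 61, 58), (59, 60, 57), (59, 61, 58), (127, 84, 44), (137, 90, 47), (135, 88, 45)]
329 [(91, 60, 31), (121, 79, 41), (123, 80, 42), (38, 39, 37), (41, 43, 42), (43, 44, 43), (42, 42, 41), (46, 46, 44), (54, 55, 53), (62, 64, 62), (59, 60, 58), (61, 62, 59), (58, 58, 56), (103, 101, 94), (120, 118, 108), (121, 117, 109)]
180 [87, 99, 103, 103, 106, 108, 96, 101, 121, 120, 120, 119, 119, 116, 117, 119, 120, 119, 120, 117, 118, 118, 108, 96, 100, 99, 99, 93]
200 [91, 89, 89, 91, 70, 64, 62, 74, 121, 121, 120, 119, 119, 117, 117, 120, 121, 121, 120, 119, 118, 115, 61, 80, 99, 98, 101, 100]
220 [88, 90, 86, 84, 81, 84, 80, 46, 80, 119, 119, 121, 119, 118, 116, 120, 118, 120, 118, 115, 117, 82, 59, 87, 86, 97, 101, 102]
bar 0.11 0.0789113382339695 109.78991662370133 [ 0.59041506 -0.1975041   0.11      ]
bar 0.119 0.07586745068222288 109.7899166237013 [ 0.59116079 -0.19704201  0.119     ]
toe 0.08909359605020292 108.49874765700204 [ 0.4953116  -0.23053835  0.008     ]
tri (array([ 0.59544303, -0.19558114,  0.12429355]), np.float64(1.8866723175144363e-05)) tip [ 0.51164939 -0.22397817  0.04      ]
```

Run:
```python
from h import *
go([.5615,-.207,.074],Rk(18.7,0))
```

```text
dpos cm [1.35, 0.56, 14.65] rot [-0.001, -0.0, -0.016] clock 1.2
```

```bash
python3 -m handwheel '{"claw":[0,0,0,0,0,0,0,0,0,0,0,0],"delta_pos":[[0.7,0.3,1.5],[1.35,0.56,4],[1.35,0.56,7],[1.35,0.56,9],[1.35,0.56,11],[1.35,0.56,12.5],[1.35,0.56,13.5],[1.35,0.56,14],[1.35,0.56,14.5],[1.35,0.56,14.65],[1.35,0.56,14.65],[1.35,0.56,14.65]],"rotation":[[0,0,0],[0,0,-0.016],[0,0,-0.016],[0,0,-0.016],[0,0,-0.016],[0,0,-0.016],[0,0,-0.016],[0,0,-0.016],[0,0,-0.016],[0,0,-0.016],[0,0,-0.016],[0,0,-0.016]]}' 60 >/dev/null
python3 - <<'E'
from h import *
st()
f=grab_frame("wrist");np.savez("pics/w2.npz",**f);cv2.imwrite("pics/w2.png",f["frame"][:,:,::-1])
E
```

```text
t 2.2 tcp [ 0.5603 -0.2116  0.0569] grip [ 0.5603 -0.2116  0.0756] x [0.949 0.315 0.001] z [ 0.002 -0.001 -1.   ] F [ 1.  -0.8  0. ] T [0.09 0.02 0.  ] w 0.0855 0.0 q [-0.45  0.18  1.9  -0.    1.06  0.8 ]
```

View pics/w2.png

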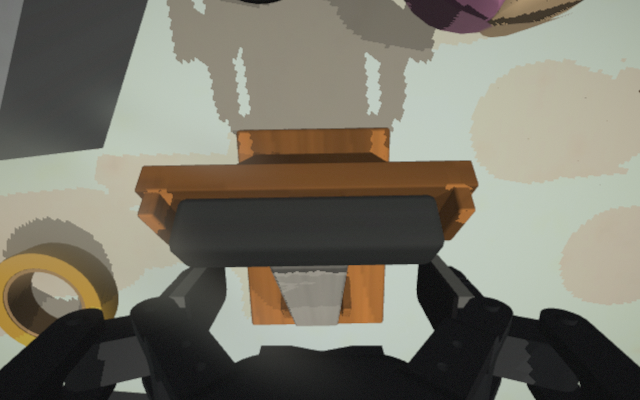

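The fingers straddle the shank (x 272–347 at the bar, axis about 308) but sit about 4 mm too far to the -y side of the key. I'll correct that before closing.

```bash
python3 - <<'E'
from h import *
st();go([.5615,-.207,.074],Rk(18.7,0))
E
python3 -m handwheel '{"claw":[0,0,0],"delta_pos":[[0.2,-0.35,0.1],[0.2,-0.4,0.1],[0.2,-0.4,0.1]],"rotation":[[0,0,0],[0,0,0],[0,0,0]]}'
python3 - <<'E'
from h import *
st();
E
```

```text
t 2.25 tcp [ 0.5604 -0.2115  0.057 ] grip [ 0.5603 -0.2115  0.0757] x [0.949 0.315 0.001] z [ 0.002 -0.001 -1.   ] F [0.1 0.3 0.7] T [ 0.02 -0.   -0.01] w 0.0852 0.0 q [-0.45  0.18  1.9  -0.    1.06  0.8 ]
dpos cm [0.25, -0.4, 0.17] rot [0.001, -0.001, -0.005] clock 2.25
clock: 2.5
tcp_pos: [0.5605, -0.2064, 0.0551]
tcp_rot: [3.101, 0.503, 0.001]
ft_force: [0.0, -0.9, -0.5]
width: 0.0852
gripper_force: 0.0
t 2.5 tcp [ 0.5605 -0.2064  0.0551] grip [ 0.5605 -0.2064  0.0738] x [0.949 0.316 0.   ] z [ 0. -0. -1.] F [ 0.  -0.9 -0.5] T [0.   0.01 0.06] w 0.0852 0.0 q [-0.44  0.18  1.9   0.    1.06  0.81]
```

```bash
python3 -m handwheel '{"claw":[60,120,170,255,255,255,255,255,255],"delta_pos":[[0,0,0],[0,0,0],[0,0,0],[0,0,0],[0,0,0],[0,0,0],[0,0,0],[0,0,0],[0,0,0]],"rotation":[[0,0,0],[0,0,0],[0,0,0],[0,0,0],[0,0,0],[0,0,0],[0,0,0],[0,0,0],[0,0,0]]}' 70
python3 - <<'E'
from h import *
st();
E
```

```text
clock: 3.25
tcp_pos: [0.5604, -0.207, 0.0551]
tcp_rot: [3.101, 0.502, 0.0]
ft_force: [-1.3, -0.9, 1.9]
width: 0.0251
gripper_force: 69.0
t 3.25 tcp [ 0.5604 -0.207   0.0551] grip [ 0.5604 -0.207   0.0738] x [0.949 0.315 0.   ] z [ 0. -0. -1.] F [-1.3 -0.9  1.9] T [-0.14  0.09  0.04] w 0.0251 68.987717628479 q [-0.44  0.18  1.9  -0.    1.06  0.81]
```

```bash
python3 -m handwheel '{"claw":[255,255,255,255,255,255,255,255,255,255,255,255],"delta_pos":[[0,0,-0.5],[0,0,-1.5],[0,0,-3],[0,0,-5],[0,0,-7],[0,0,-9],[0,0,-11],[0,0,-13],[0,0,-14],[0,0,-14.5],[0,0,-14.5],[0,0,-14.5]],"rotation":[[0,0,0],[0,0,0],[0,0,0],[0,0,0],[0,0,0],[0,0,0],[0,0,0],[0,0,0],[0,0,0],[0,0,0],[0,0,0],[0,0,0]]}' >/dev/null
python3 - <<'E'
from h import *
st();go([.60,-.08,.22],Rk(18.5,45));go([.60,-.08,.22],Rk(30,45))
E
```

```text
t 4.25 tcp [ 0.5598 -0.2065  0.1989] grip [ 0.5599 -0.2065  0.2176] x [ 0.949  0.315 -0.001] z [-0.001  0.001 -1.   ] F [-0.8 -1.  -2.3] T [0.01 0.   0.04] w 0.0253 68.62336993217468 q [-0.44  0.03  1.8   0.    1.31  0.81]
dpos cm [9.12, -10.74, -0.79] rot [-0.0, 0.786, -0.002] clock 4.25
dpos cm [9.09, -11.0, -0.79] rot [0.079, 0.783, -0.193] clock 4.25
```

```bash
python3 -m handwheel '{"claw":[255,255,255,255,255,255,255,255,255,255,255,255],"delta_pos":[[1,-1,-0.1],[2,-2,-0.2],[3,-3.5,-0.2],[4,-5,-0.4],[5,-6,-0.5],[6,-7,-0.6],[7,-8,-0.7],[8,-9,-0.8],[8.6,-10,-0.8],[9.1,-10.7,-0.8],[9.1,-10.7,-0.8],[9.1,-10.7,-0.8]],"rotation":[[0,0.06,0],[0,0.15,0],[0,0.25,0],[0,0.35,0],[0,0.45,0],[0,0.55,0],[0,0.65,0],[0,0.72,0],[0,0.77,0],[0,0.785,0],[0,0.785,0],[0,0.785,0]]}' >/dev/null
python3 - <<'E'
from h import *
st()
for n in("scene","top"):
    f=grab_frame(n);np.savez(f"pics/{n}3.npz",**f)
    s=state();g=s["tcp_pos"]+R.from_rotvec(s["tcp_rot"]).apply([0,0,grip_point_offset])
    u,v=map(int,proj(f,g));print(n,u,v)
    c=f["frame"][max(v-60,0):v+70,max(u-80,0):u+80,::-1];print(max(v-60,0),max(u-80,0))
    cv2.imwrite(f"pics/{n}3c.png",cv2.resize(c,None,fx=4,fy=4,interpolation=cv2.INTER_CUBIC))
E
```

```text
t 5.25 tcp [ 0.6126 -0.0762  0.2068] grip [ 0.6001 -0.0803  0.22  ] x [0.673 0.224 0.705] z [ 0.669  0.223 -0.709] F [ 0.4  0.2 -1.5] T [-0.19  0.53 -0.03] w 0.0251 68.86789798736572 q [-0.43 -0.25  2.18  0.79  0.74  0.35]
scene 303 156
96 223
top 288 192
132 208
```

View pics/scene3c.png

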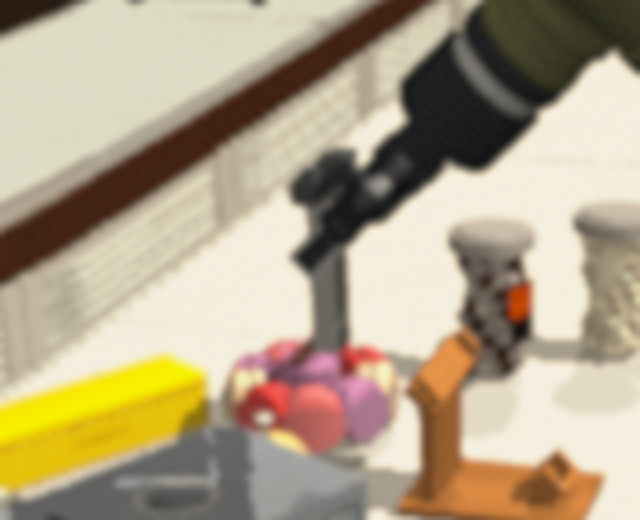

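The key hangs upright in the fingers: shank from crop (322,210) down to its tip near (332,347), bar at the top. I'll check the tip position against prediction.

Run:
```python
from h import *
f=load("scene3");t=load("top3")
g=np.array([.6001,-.0803,.22])
for d in(.03,0,-.03,-.05,-.06,-.07,-.08):
    u,v=proj(f,g+[0,0,d]);print(d,round((u-223)*4,1),round((v-96)*4,1))
gr=cv2.cvtColor(f["frame"],cv2.COLOR_RGB2GRAY)
for v in range(160,188,2):print(v,v*4-384,[int(x) for x in gr[v,296:316]])
```

```text
0.03 321.9 196.0
0 324.0 242.2
-0.03 326.0 287.4
-0.05 327.4 317.0
-0.06 328.0 331.7
-0.07 328.7 346.2
-0.08 329.4 360.7
160 256 [126, 77, 41, 30, 33, 35, 42, 58, 81, 95, 96, 86, 99, 153, 212, 235, 238, 238, 238, 238]
162 264 [196, 150, 100, 61, 45, 57, 81, 96, 105, 104, 91, 76, 88, 141, 204, 233, 239, 239, 238, 239]
164 272 [236, 226, 196, 150, 113, 101, 105, 107, 104, 102, 89, 77, 87, 142, 204, 234, 239, 239, 239, 239]
166 280 [239, 238, 234, 219, 173, 124, 105, 104, 103, 100, 91, 75, 84, 136, 199, 233, 238, 239, 238, 238]
168 288 [239, 238, 237, 226, 188, 133, 106, 102, 103, 101, 92, 79, 81, 124, 191, 231, 238, 237, 237, 238]
170 296 [237, 238, 237, 232, 204, 144, 107, 103, 102, 102, 93, 80, 80, 123, 190, 230, 238, 237, 238, 238]
172 304 [238, 238, 238, 234, 208, 148, 107, 101, 103, 102, 96, 84, 80, 122, 189, 231, 239, 239, 239, 239]
174 312 [239, 239, 239, 235, 212, 153, 111, 103, 103, 102, 95, 88, 88, 124, 189, 232, 239, 239, 239, 238]
176 320 [238, 239, 239, 235, 215, 158, 115, 102, 102, 101, 101, 97, 95, 120, 184, 230, 239, 239, 239, 238]
178 328 [238, 238, 238, 233, 210, 153, 113, 103, 102, 104, 104, 96, 85, 105, 166, 221, 237, 239, 238, 239]
180 336 [215, 215, 211, 193, 155, 119, 106, 102, 103, 104, 101, 93, 80, 102, 164, 218, 235, 237, 237, 238]
182 344 [153, 139, 122, 98, 82, 89, 101, 104, 104, 105, 101, 95, 86, 109, 154, 188, 193, 187, 193, 203]
184 352 [112, 91, 80, 77, 92, 114, 132, 142, 142, 138, 130, 114, 100, 101, 114, 122, 118, 116, 123, 134]
186 360 [78, 75, 87, 109, 135, 153, 165, 174, 177, 174, 160, 133, 97, 78, 86, 106, 132, 151, 162, 164]
```

View pics/top3c.png

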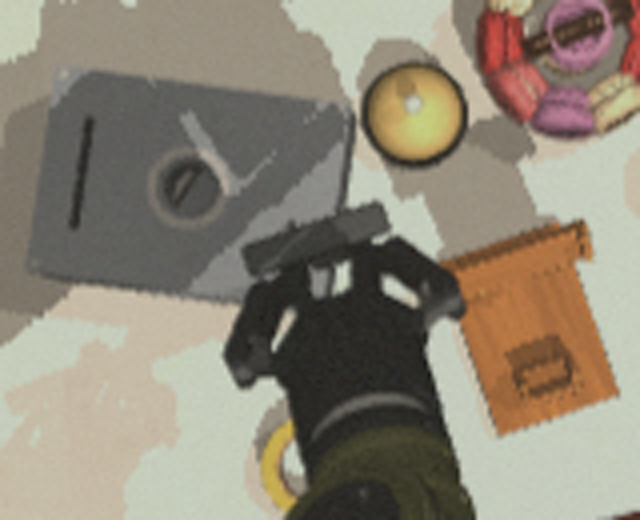

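Run:
```python
from h import *
for n,s in(("top0",20),("scene0",20)):
    f=load(n);g=cv2.cvtColor(f["frame"],cv2.COLOR_RGB2GRAY);u,v=map(int,proj(f,[.647,.019,.07]))
    c=cv2.resize(g[v-s:v+s,u-s-5:u+s+5],None,fx=4,fy=4,interpolation=cv2.INTER_CUBIC)
    cv2.imwrite(f"pics/{n}l.png",c)
    best=[]
    for th in range(40,140,4):
        for inv in(0,1):
            b=(c>th).astype(np.uint8) if inv else (c<th).astype(np.uint8)
            for k in cv2.findContours(b,cv2.RETR_LIST,cv2.CHAIN_APPROX_NONE)[0]:
                if len(k)<30: continue
                e=cv2.fitEllipse(k);x,y=(e[0][0]-1.5)/4+u-s-5,(e[0][1]-1.5)/4+v-s
                A=cv2.contourArea(k)
                if 4<e[1][0]/4 and e[1][1]/4<24 and A/(np.pi/4*e[1][0]*e[1][1])>.9: print(n,th,inv,round(x,2),round(y,2),np.round(e[1],1)/4,plane(f,x,y,.07)[:2].round(4))
f=load("top3");g=np.array([.6001,-.0803,.22]);print([ (proj(f,g+[0,0,.053])[0]-208)*4,(proj(f,g+[0,0,.053])[1]-132)*4])
```

```text
top0 64 1 253.09 176.84 [ 7.275 13.575] [0.6527 0.026 ]
top0 68 1 253.2 176.77 [ 7.775 14.075] [0.6529 0.0257]
top0 80 0 255.02 178.0 [13.525 14.175] [0.6496 0.0208]
top0 80 1 254.99 178.03 [14.125 14.775] [0.6495 0.0209]
top0 84 0 254.86 178.25 [14.4   14.575] [0.6489 0.0213]
top0 84 1 254.8 178.28 [15.    15.175] [0.6488 0.0214]
top0 88 0 254.72 178.32 [14.825 15.2  ] [0.6487 0.0216]
top0 88 1 254.66 178.34 [15.35  15.825] [0.6487 0.0218]
top0 92 0 254.63 178.37 [15.2 15.6] [0.6486 0.0219]
top0 92 1 254.62 178.36 [15.775 16.1  ] [0.6486 0.0219]
top0 96 0 254.58 178.39 [15.6   15.925] [0.6485 0.022 ]
top0 96 0 254.58 178.4 [22.125 22.675] [0.6485 0.022 ]
top0 96 1 254.59 178.39 [16.15  16.525] [0.6485 0.022 ]
top0 96 1 254.55 178.43 [21.425 21.825] [0.6484 0.0221]
top0 100 0 254.58 178.41 [15.975 16.25 ] [0.6485 0.022 ]
top0 100 0 254.52 178.48 [21.225 21.65 ] [0.6483 0.0222]
top0 100 1 254.57 178.41 [16.55 16.8 ] [0.6485 0.022 ]
top0 100 1 254.54 178.49 [20.625 20.975] [0.6483 0.0221]
top0 104 0 254.52 178.41 [16.4   16.625] [0.6485 0.0221]
top0 104 0 254.49 178.45 [20.625 20.875] [0.6484 0.0222]
top0 104 1 254.52 178.43 [16.95 17.25] [0.6484 0.0221]
top0 104 1 254.52 178.44 [20.025 20.25 ] [0.6484 0.0222]
scene0 88 1 265.34 220.63 [ 4.2   15.375] [0.6494 0.0244]
scene0 92 0 265.66 220.52 [ 4.425 15.275] [0.6491 0.0234]
scene0 92 1 265.84 220.45 [ 5.15  15.825] [0.649  0.0228]
scene0 96 0 265.99 220.39 [ 5.225 16.025] [0.6489 0.0224]
scene0 96 1 266.06 220.37 [ 6.05 16.4 ] [0.6489 0.0222]
scene0 100 0 266.16 220.3 [ 6.3   16.425] [0.649  0.0218]
scene0 100 0 283.95 201.64 [4.25  5.775] [ 0.6907 -0.0927]
scene0 100 1 266.18 220.3 [ 7.025 17.1  ] [0.6489 0.0218]
scene0 100 1 266.51 219.31 [12.975 22.775] [0.6523 0.017 ]
[np.float64(312.74446250308847), np.float64(237.3670939516196)]
```

Run:
```python
from h import *
go([.649,.0232,.17],Rk(18.6,45))
```

```text
dpos cm [1.93, -8.38, 9.19] rot [0.003, 0.001, -0.002] clock 5.35
```

```bash
python3 -m handwheel '{"claw":[255,255,255,255,255,255,255,255,255,255,255,255],"delta_pos":[[0.2,-1,1.1],[0.4,-2,2.2],[0.6,-3,3.3],[0.8,-4,4.4],[1,-5,5.5],[1.3,-6,6.6],[1.5,-7,7.7],[1.8,-8,8.8],[1.93,-8.38,9.19],[1.93,-8.38,9.19],[1.93,-8.38,9.19],[1.93,-8.38,9.19]],"rotation":[[0,0,0],[0,0,0],[0,0,0],[0,0,0],[0,0,0],[0,0,0],[0,0,0],[0,0,0],[0,0,0],[0,0,0],[0,0,0],[0,0,0]]}' >/dev/null
python3 - <<'E'
from h import *
st();go([.649,.0232,.125],Rk(18.6,45))
for n in("scene","top"):
    f=grab_frame(n);np.savez(f"pics/{n}4.npz",**f)
f=load("top4");a=cv2.resize(f["frame"][140:230,205:305,::-1],None,fx=4,fy=4,interpolation=cv2.INTER_CUBIC)
f=load("scene4");b=cv2.resize(f["frame"][140:230,220:320,::-1],None,fx=4,fy=4,interpolation=cv2.INTER_CUBIC)
cv2.imwrite("pics/c4.png",np.hstack([a,b]))
s=state();g=s["tcp_pos"]+R.from_rotvec(s["tcp_rot"]).apply([0,0,grip_point_offset])
print("bar top pred",(np.array(proj(load("top4"),g+[0,0,.053]))-[205,140])*4)
gr=cv2.cvtColor(f["frame"],cv2.COLOR_RGB2GRAY)
for d in(-.035,-.045,-.055,-.07):
  u,v=proj(f,g+[0,0,d]);print(d,(u-220)*4,(v-140)*4,u,v,[int(x) for x in gr[int(round(v)),int(u)-9:int(u)+11]],int(u)-9)
E
```

```text
t 6.35 tcp [0.6615 0.0271 0.1572] grip [0.6489 0.0229 0.1704] x [0.671 0.223 0.707] z [ 0.672  0.222 -0.707] F [ 0.2 -0.4 -2. ] T [-0.16  0.55 -0.02] w 0.0251 68.92284393310547 q [-0.18 -0.11  2.16  0.79  0.5   0.48]
dpos cm [-3.2, -0.04, 3.22] rot [0.004, -0.0, -0.003] clock 6.35
bar top pred [152.0883845  125.57555004]
-0.035 175.67363564835728 226.9321984120303 263.9184089120893 196.73304960300757 [187, 184, 182, 178, 170, 144, 116, 104, 102, 103, 100, 91, 76, 71, 82, 116, 150, 163, 145, 123] 254
-0.045 176.9290711757642 241.73082883872542 264.23226779394105 200.43270720968135 [182, 182, 182, 179, 160, 125, 105, 102, 102, 102, 94, 79, 75, 84, 94, 101, 110, 111, 109, 116] 255
-0.055 178.17572845536984 256.425984381867 264.54393211384246 204.10649609546675 [179, 182, 182, 181, 165, 134, 110, 103, 102, 103, 97, 87, 75, 69, 78, 106, 134, 149, 158, 162] 255
-0.07 180.02945551000266 278.277063943189 265.00736387750067 209.56926598579724 [184, 179, 172, 161, 145, 124, 114, 111, 108, 105, 98, 98, 116, 139, 155, 162, 162, 163, 162, 163] 256
```

View pics/c4.png

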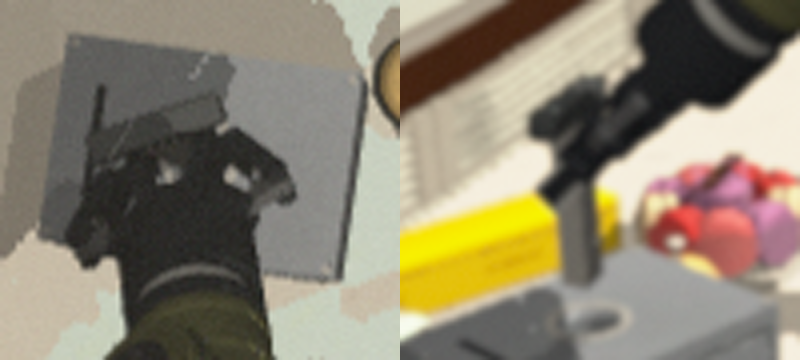

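The shank (right panel, x 555–600) sits directly over the lock ring at (605,318), with its tip near (580,280) and not tilted. Going down.

```bash
python3 -m handwheel '{"claw":[255,255,255,255,255,255,255,255,255,255,255,255],"delta_pos":[[-0.4,0,0.4],[-0.8,0,0.8],[-1.2,0,1.2],[-1.5,0,1.5],[-1.8,0,1.8],[-2.1,0,2.1],[-2.4,0,2.4],[-2.6,0,2.6],[-2.8,0,2.8],[-3,0,3],[-3.2,0,3.2],[-3.2,0,3.2]],"rotation":[[0,0,0],[0,0,0],[0,0,0],[0,0,0],[0,0,0],[0,0,0],[0,0,0],[0,0,0],[0,0,0],[0,0,0],[0,0,0],[0,0,0]]}' >/dev/null
python3 - <<'E'
from h import *
st();go([.649,.0232,.105],Rk(18.6,45))
E
```

```text
t 7.45 tcp [0.6609 0.0277 0.1105] grip [0.6483 0.0235 0.1238] x [0.672 0.223 0.706] z [ 0.67   0.223 -0.708] F [ 0.3  0.1 -2.3] T [-0.3   0.57 -0.07] w 0.025 68.94508481025696 q [-0.18 -0.04  2.18  0.93  0.44  0.32]
dpos cm [-1.29, 0.05, 1.37] rot [0.003, 0.001, -0.003] clock 7.45
```

```bash
python3 -m handwheel '{"claw":[255,255,255,255,255,255,255,255,255,255],"delta_pos":[[-0.2,0,0.2],[-0.4,0,0.4],[-0.6,0,0.6],[-0.8,0,0.8],[-0.9,0,0.9],[-1,0,1],[-1.1,0,1.1],[-1.2,0,1.2],[-1.3,0,1.3],[-1.3,0,1.3]],"rotation":[[0,0,0],[0,0,0],[0,0,0],[0,0,0],[0,0,0],[0,0,0],[0,0,0],[0,0,0],[0,0,0],[0,0,0]]}' >/dev/null
python3 - <<'E'
from h import *
st()
E
```

```text
t 8.28 tcp [0.661  0.0276 0.0925] grip [0.6485 0.0235 0.1058] x [0.671 0.223 0.707] z [ 0.671  0.223 -0.708] F [ 0.4 -1.9 -2. ] T [-0.48  0.51 -0.19] w 0.025 68.98608326911926 q [-0.18 -0.    2.19  1.    0.42  0.25]
```

```bash
python3 -m handwheel '{"claw":[255,255,255,255,255],"delta_pos":[[-0.07,0,0.07],[-0.14,0,0.14],[-0.21,0,0.21],[-0.25,0,0.25],[-0.25,0,0.25]],"rotation":[[0,0,0],[0,0,0],[0,0,0],[0,0,0],[0,0,0]]}' 
python3 -m handwheel '{"claw":[160,150,140,120,90,60,0,0,0,0,0],"delta_pos":[[0,0,0],[0,0,0],[0,0,0],[0,0,0],[0,0,0],[0,0,0],[0,0,0],[0,0,0],[0,0,0],[0,0,0],[0,0,0]],"rotation":[[0,0,0],[0,0,0],[0,0,0],[0,0,0],[0,0,0],[0,0,0],[0,0,0],[0,0,0],[0,0,0],[0,0,0],[0,0,0]]}'
python3 - <<'E'
from h import *
st()
E
```

```text
clock: 8.7
tcp_pos: [0.6611, 0.0276, 0.0892]
tcp_rot: [-2.759, -0.446, -1.142]
ft_force: [0.6, -2.0, -1.3]
width: 0.0248
gripper_force: 69.0
clock: 9.62
tcp_pos: [0.6611, 0.0278, 0.0893]
tcp_rot: [-2.759, -0.446, -1.142]
ft_force: [-0.8, 0.2, 0.1]
width: 0.0856
gripper_force: 0.0
t 9.62 tcp [0.6611 0.0278 0.0893] grip [0.6485 0.0236 0.1025] x [0.671 0.223 0.707] z [ 0.671  0.223 -0.707] F [-0.8  0.2  0.1] T [-0.1   0.27 -0.01] w 0.0856 0.0 q [-0.18  0.    2.19  1.01  0.42  0.23]
```

Released. Now I back off along the tool axis.

```bash
python3 -m handwheel '{"claw":[0,0,0,0,0,0,0,0,0,0,0],"delta_pos":[[0,0,-0.6],[0,0,-1.5],[0,0,-3],[0,0,-5],[0,0,-7],[0,0,-9],[0,0,-11],[0,0,-13],[0,0,-15],[0,0,-16],[0,0,-16]],"rotation":[[0,0,0],[0,0,0],[0,0,0],[0,0,0],[0,0,0],[0,0,0],[0,0,0],[0,0,0],[0,0,0],[0,0,0],[0,0,0]]}'
python3 - <<'E'
from h import *
go([.645,.022,.24],Rk(18.6,0))
for n in("scene","top","wrist"):
    f=grab_frame(n);np.savez(f"pics/{n}5.npz",**f)
f=load("top5");a=cv2.resize(f["frame"][140:230,205:305,::-1],None,fx=4,fy=4,interpolation=cv2.INTER_CUBIC)
f=load("scene5");b=cv2.resize(f["frame"][140:230,220:320,::-1],None,fx=4,fy=4,interpolation=cv2.INTER_CUBIC)
cv2.imwrite("pics/c5.png",np.hstack([a,b]))
E
```

```text
clock: 10.53
tcp_pos: [0.5536, -0.0088, 0.2057]
tcp_rot: [-2.759, -0.446, -1.15]
ft_force: [0.7, -0.5, 0.3]
width: 0.0856
gripper_force: 0.0
dpos cm [7.9, -0.05, 5.75] rot [0.005, -0.789, -0.004] clock 10.5333
```

View pics/c5.png

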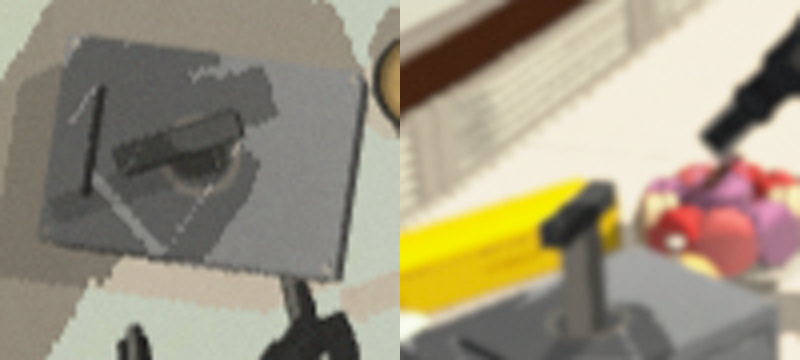

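The key stands free in the well. In the left panel the bar runs from (117,158) to (240,125), still at about 17° ccw. I'll compute the bar position.

Run:
```python
from h import *
t=load("top5");s=load("scene5")
print("pred top centre",(np.array(proj(t,[.6485,.022,.153]))-[205,140])*4, "scene",(np.array(proj(s,[.6485,.022,.153]))-[220,140])*4+[400,0])
g=cv2.cvtColor(t["frame"],cv2.COLOR_RGB2GRAY)
c=g[166:188,228:272]
for r in c[::1]: print(' '.join('%3d'%x for x in r[::1]))
```

```text
pred top centre [175.81711385 139.79203916] scene [574.66191035 200.30721628]
 74  50  51  87  92  92  89  93  93  92  90  96  94  92  92  94  93  94  94  95  91  90  91  93  96  90  93  90  93  93  94  95  90  93  89  94  96  95  94  96  98  95  95  96
 69  44  53  88  91  91  92  94  91  92  94  93  92  94  93  92  91  92  93  93  93  92  94  93  93  95  93  93  90  90  95  86  86  83  73  83  90  93  98  96  94  94  95  98
 59  44  62  90  93  96  92  88  92  94  93  91  90  94  92  92  91  91  94  96  94  91  94  96  96 100 101 100  91  88  83  74  77  76  76  74  68  93  95  96  95  94  95  95
 57  42  73  91  92  95  94  95  93  91  94  92  92  91  92  91  93  92  94  95  93  98 101 106 106 103 100  95  82  80  72  76  81  81  84  81  52  86  95  97  92  97  96  95
 54  47  73  91  94  92  90  92  94  93  89  94  94  92  92  91  94  93  92  94  97 104 108 100  96  87  79  76  76  81  83  80  83  84  87  82  66  75  93  97  92  96 111 111
 49  43  79  86  92  94  90  93  95  92  92  95  91  93  94  92  93  90  89  84  91  96  84  82  70  76  81  85  80  85  84  84  83  85  86  8
[... 2149 characters left out ...]
 131 116  93  82  78  81  74  74  67  78  82  81  80  80  80  80  79  89  96  88  82  70  66  63  71  65  69  74  80  81  79  95 107 114 106  92  93  94  92  92 127 133 133
120 126 129 103  82  82  81  81  82  77  80  82  77  82  77  77  81  82  83  88  94  98  88  90  79  82  81  79  77  90  84  95 108 111 107 101  94  93  93  89 108 131 132 134
101 117 119 118 100  84  78  78  75  83  78  82  80  79  76  78  82  79  80  80  95 107 110 100  94  91  93  89  90 131 107 113 113 110 102  97  93  90  93  92 127 136 134 134
 75 104 116 119 118  88  80  80  82  81  80  78  82  80  78  79  86  85  87  82  97 107 113 111 113 108 110 106 132 144 116 110 106 101  92  91  93  92  91  91 126 131 134 136
```

```bash
python3 -m handwheel '{"claw":[0,0,0,0,0,0,0,0,0,0,0,0],"delta_pos":[[0,0,-1],[0,0,-2],[1,0,-2],[2,0,-1],[3,0,0],[4,0,1],[5,0,2],[6,0,3],[7,0,4],[7.5,0,4.5],[7.9,0,4.6],[7.9,0,4.6]],"rotation":[[0,-0.1,0],[0,-0.2,0],[0,-0.3,0],[0,-0.4,0],[0,-0.5,0],[0,-0.6,0],[0,-0.7,0],[0,-0.75,0],[0,-0.785,0],[0,-0.785,0],[0,-0.785,0],[0,-0.785,0]]}' >/dev/null
python3 - <<'E'
from h import *
st();go([.648,.022,.22],Rk(107,0))
E
```

```text
t 11.68 tcp [0.6377 0.0203 0.2248] grip [0.6378 0.0203 0.2435] x [ 0.949  0.316 -0.001] z [-0.001  0.    -1.   ] F [-0.3 -0.6  0.7] T [-0.05  0.03  0.01] w 0.0853 0.0 q [-0.05  0.1   1.68  0.    1.36  1.2 ]
dpos cm [1.03, 0.17, 2.35] rot [-0.001, 0.0, -1.546] clock 11.6833
```

```bash
python3 -m handwheel '{"claw":[0,0,0,0,0,0,0,0,0,0,0,0],"delta_pos":[[0,0,0],[0.2,0,0],[0.4,0,0],[0.6,0.1,0],[0.8,0.1,0],[1,0.15,0],[1,0.15,0],[1,0.15,0],[1,0.15,0],[1,0.15,0],[1,0.15,0],[1,0.15,0]],"rotation":[[0,0,-0.12],[0,0,-0.24],[0,0,-0.36],[0,0,-0.48],[0,0,-0.6],[0,0,-0.72],[0,0,-0.84],[0,0,-0.96],[0,0,-1.08],[0,0,-1.2],[0,0,-1.32],[0,0,-1.44]]}' >/dev/null
python3 -m handwheel '{"claw":[0,0,0],"delta_pos":[[0,0,0],[0,0,0],[0,0,0]],"rotation":[[0,0,-0.1],[0,0,-0.106],[0,0,-0.106]]}' >/dev/null
python3 - <<'E'
from h import *
st();go([.648,.022,.144],Rk(107,0))
f=grab_frame("wrist");np.savez("pics/w6.npz",**f);cv2.imwrite("pics/w6.png",f["frame"][:,:,::-1])
print(proj(f,[.6485,.022,.153]))
E
```

```text
t 12.93 tcp [0.6468 0.0213 0.226 ] grip [0.6468 0.0213 0.2447] x [-0.289  0.957 -0.   ] z [ 0.  0. -1.] F [-0.7  1.2  0.1] T [-0.03  0.03  0.02] w 0.0854 0.0 q [-0.05  0.12  1.66  0.    1.36 -0.34]
dpos cm [0.03, 0.13, 10.07] rot [0.0, 0.0, -0.004] clock 12.9333
(np.float64(323.47293275871806), np.float64(217.669525710923))
```

View pics/w6.png

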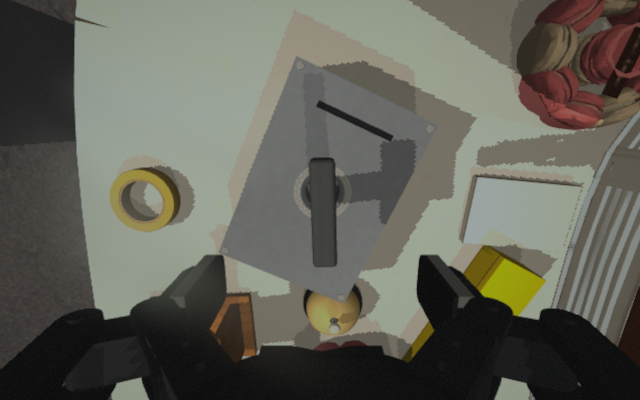

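The bar runs from (321,160) to (325,265), centred at (323,212) within the ring, and the fingers straddle it squarely. Going down.

```bash
python3 -m handwheel '{"claw":[0,0,0,0,0,0,0,0,0,0,0],"delta_pos":[[0,0.1,1],[0.1,0.13,2.5],[0.2,0.13,4],[0.2,0.13,5.5],[0.2,0.13,7],[0.2,0.13,8],[0.2,0.13,9],[0.2,0.13,9.6],[0.2,0.13,10],[0.2,0.13,10],[0.2,0.13,10]],"rotation":[[0,0,-0.02],[0,0,-0.02],[0,0,-0.02],[0,0,-0.02],[0,0,-0.02],[0,0,-0.02],[0,0,-0.02],[0,0,-0.02],[0,0,-0.02],[0,0,-0.02],[0,0,-0.02]]}' 
python3 -m handwheel '{"claw":[60,120,160,190,220,255,255,255,255],"delta_pos":[[0,0,0],[0,0,0],[0,0,0],[0,0,0],[0,0,0],[0,0,0],[0,0,0],[0,0,0],[0,0,0]],"rotation":[[0,0,0],[0,0,0],[0,0,0],[0,0,0],[0,0,0],[0,0,0],[0,0,0],[0,0,0],[0,0,0]]}' 60
python3 - <<'E'
from h import *
st()
E
```

```text
clock: 13.9
tcp_pos: [0.6486, 0.024, 0.1262]
tcp_rot: [1.844, 2.543, 0.001]
ft_force: [0.8, 0.1, 0.4]
width: 0.0855
gripper_force: 0.0
clock: 14.65
tcp_pos: [0.6483, 0.024, 0.1261]
tcp_rot: [1.844, 2.543, 0.0]
ft_force: [-1.2, -0.4, 3.1]
width: 0.0171
gripper_force: 60.6
t 14.65 tcp [0.6483 0.024  0.1261] grip [0.6483 0.024  0.1448] x [-0.311  0.95  -0.   ] z [ 0. -0. -1.] F [-1.2 -0.4  3.1] T [-0.06  0.25  0.05] w 0.0171 60.64173465594649 q [-0.05  0.2   1.74 -0.    1.19 -0.36]
```

```bash
python3 -m handwheel '{"claw":[255,255,255],"delta_pos":[[0,0,0.05],[0,0,0.1],[0,0,0.1]],"rotation":[[0,0,-0.06],[0,0,-0.12],[0,0,-0.18]]}'
python3 - <<'E'
from h import *
st()
E
```

```text
clock: 14.9
tcp_pos: [0.6492, 0.0239, 0.1261]
tcp_rot: [1.603, 2.699, 0.002]
ft_force: [-1.0, -0.1, 3.9]
width: 0.0172
gripper_force: 60.9
t 14.9 tcp [0.6492 0.0239 0.1261] grip [0.6492 0.0239 0.1448] x [-0.478  0.878 -0.001] z [ 0.003 -0.    -1.   ] F [-1.  -0.1  3.9] T [-0.06  0.16 -0.02] w 0.0172 60.92744015157223 q [-0.05  0.2   1.74 -0.    1.19 -0.54]
```

```bash
python3 -m handwheel '{"claw":[255,255,255,255,255,255],"delta_pos":[[0,0,0.05],[0,0,0.1],[0,0,0.15],[0,0,0.2],[0,0,0.2],[0,0,0.2]],"rotation":[[0,0,-0.06],[0,0,-0.12],[0,0,-0.18],[0,0,-0.24],[0,0,-0.3],[0,0,-0.36]]}'
python3 - <<'E'
from h import *
st()
E
```

```text
clock: 15.4
tcp_pos: [0.6485, 0.0232, 0.1252]
tcp_rot: [1.095, 2.944, -0.002]
ft_force: [-3.6, -0.5, -0.0]
width: 0.017
gripper_force: 60.2
t 15.4 tcp [0.6485 0.0232 0.1252] grip [0.6485 0.0232 0.1439] x [-0.757  0.653 -0.001] z [ 0.    -0.002 -1.   ] F [-3.6 -0.5 -0. ] T [-0.37  0.99  0.  ] w 0.017 60.19117585849017 q [-0.05  0.21  1.74 -0.    1.19 -0.9 ]
```

```bash
python3 -m handwheel '{"claw":[255,255,255,255,255],"delta_pos":[[0,0,0.1],[0,0,0.2],[0,0,0.2],[0,0,0.2],[0,0,0.2]],"rotation":[[0,0,-0.03],[0,0,-0.06],[0,0,-0.09],[0,0,-0.12],[0,0,-0.15]]}'
python3 - <<'E'
from h import *
st()
E
```

```text
clock: 15.82
tcp_pos: [0.6477, 0.024, 0.1196]
tcp_rot: [-0.873, -3.016, 0.0]
ft_force: [0.4, -0.5, -2.2]
width: 0.0175
gripper_force: 60.1
t 15.82 tcp [0.6477 0.024  0.1196] grip [0.6477 0.024  0.1383] x [-0.845  0.534  0.001] z [-0.001  0.    -1.   ] F [ 0.4 -0.5 -2.2] T [ 0.01 -0.06 -0.02] w 0.0175 60.09234979748726 q [-0.05  0.21  1.75  0.    1.19 -1.05]
```

The key has entered the slot: the tool is 6 mm lower and the force has fallen to the key's own weight. I follow it down.

```bash
python3 -m handwheel '{"claw":[255,255,255,255,255,255,255],"delta_pos":[[0,0,0.2],[0,0,0.4],[0,0,0.6],[0,0,0.8],[0,0,1],[0,0,1.1],[0,0,1.1]],"rotation":[[0,0,0],[0,0,0],[0,0,0],[0,0,0],[0,0,0],[0,0,0],[0,0,0]]}'
python3 - <<'E'
from h import *
st()
E
```

```text
clock: 16.4
tcp_pos: [0.6479, 0.0239, 0.1092]
tcp_rot: [-0.875, -3.016, 0.001]
ft_force: [-0.9, -0.6, -2.4]
width: 0.017
gripper_force: 60.0
t 16.4 tcp [0.6479 0.0239 0.1092] grip [0.648  0.0239 0.1279] x [-0.845  0.535  0.001] z [-0.001 -0.    -1.   ] F [-0.9 -0.6 -2.4] T [-0.16  0.14 -0.01] w 0.017 59.95809160172939 q [-0.05  0.22  1.75 -0.    1.17 -1.05]
```

```bash
python3 -m handwheel '{"claw":[255,255,255,255,255,255],"delta_pos":[[0,0,0.1],[0,0,0.2],[0,0,0.3],[0,0,0.35],[0,0,0.4],[0,0,0.4]],"rotation":[[0,0,0],[0,0,0],[0,0,0],[0,0,0],[0,0,0],[0,0,0]]}'
python3 - <<'E'
from h import *
st()
E
```

```text
clock: 16.9
tcp_pos: [0.6483, 0.0239, 0.1063]
tcp_rot: [-0.875, -3.017, 0.0]
ft_force: [-3.3, -1.1, 2.5]
width: 0.0166
gripper_force: 60.5
t 16.9 tcp [0.6483 0.0239 0.1063] grip [0.6483 0.0239 0.125 ] x [-0.845  0.535 -0.   ] z [-0. -0. -1.] F [-3.3 -1.1  2.5] T [-0.37  0.62  0.06] w 0.0166 60.50882206298411 q [-0.05  0.22  1.75 -0.    1.16 -1.05]
```

Fully down, in contact with the floor. Now I turn clockwise.

```bash
python3 -m handwheel '{"claw":[255,255,255,255,255,255,255,255,255,255,255,255],"delta_pos":[[0,0,0],[0,0,0],[0,0,0],[0,0,0],[0,0,0],[0,0,0],[0,0,0],[0,0,0],[0,0,0],[0,0,0],[0,0,0],[0,0,0]],"rotation":[[0,0,0.08],[0,0,0.16],[0,0,0.24],[0,0,0.32],[0,0,0.4],[0,0,0.48],[0,0,0.56],[0,0,0.64],[0,0,0.72],[0,0,0.8],[0,0,0.86],[0,0,0.9]]}' 80
python3 - <<'E'
from h import *
st()
E
```

```text
clock: 17.9
tcp_pos: [0.6482, 0.0239, 0.1063]
tcp_rot: [2.103, 2.334, -0.001]
ft_force: [-3.4, -2.1, 1.8]
width: 0.0169
gripper_force: 79.6
t 17.9 tcp [0.6482 0.0239 0.1063] grip [0.6482 0.0239 0.125 ] x [-0.104  0.995 -0.   ] z [-0. -0. -1.] F [-3.4 -2.1  1.8] T [-0.36  0.69  0.2 ] w 0.0169 79.56046778708696 q [-0.05  0.22  1.75 -0.    1.16 -0.15]
```

```bash
python3 -m handwheel '{"claw":[255,255,255,255,255,255],"delta_pos":[[0,0,0],[0,0,0],[0,0,0],[0,0,0],[0,0,0],[0,0,0]],"rotation":[[0,0,0.04],[0,0,0.08],[0,0,0.12],[0,0,0.16],[0,0,0.19],[0,0,0.19]]}'
python3 - <<'E'
from h import *
st()
E
```

```text
clock: 18.4
tcp_pos: [0.6484, 0.0239, 0.1063]
tcp_rot: [2.312, 2.126, -0.0]
ft_force: [-2.8, -2.5, 2.1]
width: 0.0165
gripper_force: 79.5
t 18.4 tcp [0.6484 0.0239 0.1063] grip [0.6484 0.0239 0.125 ] x [ 0.084  0.996 -0.   ] z [ 0. -0. -1.] F [-2.8 -2.5  2.1] T [-0.42  0.56  0.15] w 0.0165 79.4836388155818 q [-0.05  0.22  1.75 -0.    1.16  0.04]
```

```bash
for i in 1; do python3 -m handwheel '{"claw":[255,255,255],"delta_pos":[[0,0,0],[0,0,0],[0,0,0]],"rotation":[[0,0,0.03],[0,0,0.06],[0,0,0.06]]}' >/dev/null; done
python3 - <<'E'
from h import *
st()
E
```

```text
t 18.65 tcp [0.6485 0.0239 0.1063] grip [0.6485 0.0239 0.125 ] x [ 0.143  0.99  -0.   ] z [ 0.001 -0.    -1.   ] F [-2.2 -2.9  2.3] T [-0.51  0.57  0.14] w 0.0167 79.52761374413967 q [-0.05  0.22  1.75 -0.    1.16  0.1 ]
```

```bash
python3 -m handwheel '{"claw":[255,255,255],"delta_pos":[[0,0,0],[0,0,0],[0,0,0]],"rotation":[[0,0,0.03],[0,0,0.06],[0,0,0.06]]}' >/dev/null
python3 - <<'E'
from h import *
st()
t=grab_frame("top");np.savez("pics/top7.npz",**t);f=grab_frame("scene")
a=cv2.resize(t["frame"][140:230,205:305,::-1],None,fx=4,fy=4,interpolation=cv2.INTER_CUBIC)
b=cv2.resize(f["frame"][140:230,220:320,::-1],None,fx=4,fy=4,interpolation=cv2.INTER_CUBIC)
cv2.imwrite("pics/c7.png",np.hstack([a,b]))
E
```

```text
t 18.9 tcp [0.6486 0.0238 0.1063] grip [0.6486 0.0238 0.125 ] x [ 0.202  0.979 -0.   ] z [ 0.001 -0.    -1.   ] F [-2.2 -2.6  3.1] T [-0.47  0.54  0.14] w 0.0169 79.57672443240881 q [-0.05  0.22  1.75 -0.    1.16  0.16]
```

```bash
python3 -m handwheel '{"claw":[255,255,255],"delta_pos":[[0,0,0],[0,0,0],[0,0,0]],"rotation":[[0,0,0.03],[0,0,0.04],[0,0,0.04]]}' >/dev/null
python3 - <<'E'
from h import *
st()
E
```

```text
t 19.25 tcp [0.6486 0.0239 0.1063] grip [0.6486 0.0239 0.125 ] x [ 0.24   0.971 -0.   ] z [ 0.001 -0.    -1.   ] F [-0.9 -2.9  2.8] T [-0.56  0.52  0.48] w 0.0171 79.74854920059443 q [-0.05  0.22  1.75 -0.    1.16  0.2 ]
```

View pics/c7.png

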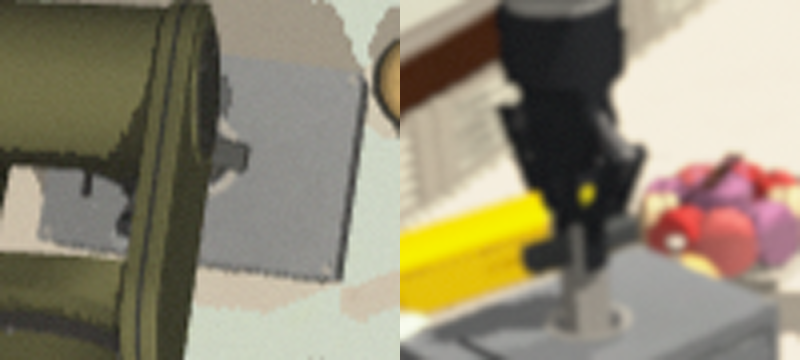

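The torque has risen to 0.48 N m, so the stop is reached; the picture shows the key deep in the lock with its bar along the box. I ease back into the play and let go.

```bash
python3 -m handwheel '{"claw":[255,255,255,255],"delta_pos":[[0,0,-0.05],[0,0,-0.1],[0,0,-0.1],[0,0,-0.1]],"rotation":[[0,0,-0.03],[0,0,-0.06],[0,0,-0.08],[0,0,-0.08]]}' >/dev/null
python3 - <<'E'
from h import *
st()
E
python3 -m handwheel '{"claw":[220,200,190,180,160,120,60,0,0,0,0],"delta_pos":[[0,0,0],[0,0,0],[0,0,0],[0,0,0],[0,0,0],[0,0,0],[0,0,0],[0,0,0],[0,0,0],[0,0,0],[0,0,0]],"rotation":[[0,0,0],[0,0,0],[0,0,0],[0,0,0],[0,0,0],[0,0,0],[0,0,0],[0,0,0],[0,0,0],[0,0,0],[0,0,0]]}' >/dev/null
python3 -m handwheel '{"claw":[0,0,0,0,0,0,0,0,0,0,0,0],"delta_pos":[[0,0,-0.5],[0,0,-1.5],[0,0,-3],[0,0,-5],[0,0,-7],[0,0,-9],[0,0,-11],[0,0,-12],[0,0,-13],[0,0,-14],[0,0,-14],[0,0,-14]],"rotation":[[0,0,0],[0,0,0],[0,0,0],[0,0,0],[0,0,0],[0,0,0],[0,0,0],[0,0,0],[0,0,0],[0,0,0],[0,0,0],[0,0,0]]}'
python3 - <<'E'
from h import *
w=grab_frame("wrist");np.savez("pics/w8.npz",**w);f=grab_frame("scene");st()
a=cv2.resize(w["frame"][:,:,::-1],(480,300))
b=cv2.resize(f["frame"][150:250,220:320,::-1],(300,300),interpolation=cv2.INTER_CUBIC)
cv2.imwrite("pics/c8.png",np.hstack([a,b]))
print(proj(w,[.6485,.022,.133]),proj(f,[.6485,.022,.133]))
E
```

```text
t 19.58 tcp [0.6485 0.0241 0.1063] grip [0.6485 0.0241 0.125 ] x [0.163 0.987 0.001] z [ 0.001  0.    -1.   ] F [-0.4 -1.7 -1.7] T [-0.37 -0.27  0.01] w 0.0169 79.01563860476017 q [-0.05  0.22  1.75  0.    1.16  0.12]
clock: 21.5
tcp_pos: [0.6483, 0.024, 0.2469]
tcp_rot: [2.396, 2.032, 0.0]
ft_force: [0.2, 0.6, -0.7]
width: 0.0856
gripper_force: 0.0
t 21.6 tcp [0.6477 0.0241 0.2453] grip [0.6477 0.024  0.264 ] x [ 0.163  0.987 -0.   ] z [-0.002  0.    -1.   ] F [0.5 1.1 0.2] T [-0.06 -0.04 -0.  ] w 0.0852 0.0 q [-0.05  0.11  1.64  0.    1.39  0.12]
(np.float64(321.5736122354224), np.float64(205.73970906490538)) (np.float64(264.2964139250247), np.float64(197.5399027471332))
```

View pics/c8.png

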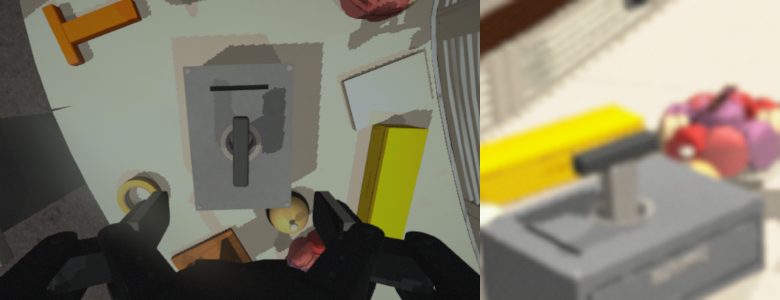

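The key stands upright and fully down, with its bar (240,117)–(241,186) parallel to the box's long sides. The bystanders are in place and the gripper is clear.

```bash
python3 -c "
from cell import *
print(close_job())"
```

```text
the job is handed in; nothing more can be done
None
```

The job is handed in at about 22 s of the 72 s allowed: the key was stood in the well and released, found the slot, dropped fully in and was turned clockwise to the stop, and the last picture shows it upright with its crossbar along the long sides and the gripper clear; no verdict was shown.

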